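Set the lunchbox dial, then hold its lid at the balance point

ROBOT

A 6-joint arm with a two-finger parallel gripper is mounted at the origin on the work surface. World frame = base frame: x ahead of the robot, y to its left, z up, the work surface at z = 0. Lengths are in m, angles in rad, forces in N, time in s.
With the tool pointing down it reaches from about 0.375 to 0.975 m from the base axis. Payload 3.8 kg.
Tool frame: the origin (TCP) lies on the mounting face of the last link; the fingertips stand 173 mm ahead of it and the grasp point (between the pads) lies 155 mm ahead of it; z points along the fingers, y is the direction in which the jaws open and shut (so a half turn about z gives the same grasp; the last joint's range is limited). The gripper opens to 85 mm and grips with 20 to 120 N. Pads are 22 mm wide; open, the fingers measure 114 mm over their backs; the gripper's body (76 mm by 85 mm) begins 54 mm behind the grasp point. The pads swing forward as they close: fully open they stand 13 mm farther back than shut.
Start: joints at [-1.376, 0.264, 1.604, -0, 1.274, -0.037], TCP at [0.155, -0.657, 0.405] pointing down, gripper open.
Joint ranges: [-2.63, 2.63], [-0.94, 2.18], [0.31, 2.57], [-1.31, 4.45], [0, 2.66], [-2.55, 2.55]. Speed limits (rad/s): [2.57, 2.57, 3.14, 3.14, 3.14, 3.14].

INTERFACE

Orientations are given as a rotation vector (axis times angle).
In Python, from workcell import bot gives the robot as it stands.
- The arm moves only by the shell command python3 -m jog 'ROWS' [FORCE]. ROWS is JSON, a list that holds one entry, the list of rows, each a list of 7 numbers: the closure, from 0 (fully open) to 1 (shut), then the shift along the tool's x, y, z in cm, then the turn, a rotation vector about the tool's x, y, z in rad. A call has 1 to 12 rows; each row is the pose to reach, as a shift and turn from the pose commanded when the call began, along the tool's axes at that moment; what a row does not reach only later rows make up. A row lasts 1/8 s, in which the tool goes at most 62.5 mm and 10.7 degrees, less where a joint would pass 70% of its speed; a pose out of reach is approached as far as the arm can. A call with a gripper value outside its range is refused whole. The fingers move at their own pace and stop on an object; FORCE is the grip in N (left out, the last holds). Time passes only in rows, so rows that repeat a pose let the fingers close. It gives the time, the measured TCP pose, the force and the opening at its end, in the units of the state.
- bot.read_state(): the state, without advancing time (a new reading comes with each control period).
- bot.read_camera(name): name is "side" or "top" or "wrist"; returns the picture (384x512x3 uint8, red, green, blue); there is no depth.
- bot.camera_model(name): a dict with "intrinsics" (3x3 intrinsics, pixels), "k1" (the pictures are not rectified: a ray, as slopes to the right and down, at radius r is drawn at 1 + k1 r^2 times it, then the intrinsics apply), "rvec" (rotation vector, rad) and "tvec" (3), from world to camera coordinates, as OpenCV has them. Camera axes: x right, y down, z forward; pixel columns grow to the right and rows downward; lengths in m; the calibration is good to about 2 mm. A picture is of the moment at which its call begins: read the wrist's pose just before it. camera_model takes no time and is no camera call; for the wrist camera it gives the pose at the moment of the call.
- bot.finish_job(): hands the job in, once; it reports no verdict.
The state is a dict: "time": time; "q": joint angles; "joint_vel": joint speeds; "joint_torque": joint torques, N m; "tool_pos": TCP position; "tcp_rot": TCP orientation; "wrist_force": force on the tool from outside, world axes, zero at the start; "torque": the same for the moment, N m; "width": opening from 0.0 (shut) to 1.0 (fully open).
Only numpy, scipy, OpenCV 4.12 (cv2) and the standard library are available. Lean on these libraries where they do the work, as an engineer would, in place of code of your own. Each camera call takes 0.05 s, during which the arm holds its last target.

TASK

Turn the dial of the red electric lunchbox clockwise until its white pointer line points at the yellow mark, and let go of it. Then take the lid by its black front handle, swing it up without flinging or dropping it to its balance point, where it stands upright and would fall neither shut nor over backwards, and finish while still gripping the handle and holding it there so that I can load my lunch. Leave the dial on its mark and do not disturb the sandwich mould, the glass straw holder or the tong.

Things in the scene. Friction and masses are not known exactly. Their poses are not given: they have to be found in the camera images.
- dial_mark (a point): Centre of the yellow index mark (11 x 5 mm, flat) on top of the lunchbox's right-hand console, 80 mm above the table, 34 mm from the dial's axis. Axes of the lunchbox: x from front (handle side) to back (hinge side), y left, z up. The lunchbox is red, fixed, 170 mm (x) by 290 mm (y), 80 mm tall, turned by up to 0.35 rad about the vertical.
- dial_grip (a point): Centre of the dial's grey grip bar, on the dial's vertical axis, 102 mm above the table. The bar is 46 mm long, 14 mm wide and 24 mm tall (from 90 to 114 mm above the table) on a black disc of 52 mm diameter. x of this frame runs along the bar towards the end with the white pointer line; z up.
- dial (a joint): Angle of the dial in rad; it grows clockwise seen from above. At 0 the pointer points straight to the back of the lunchbox (its x axis); at 1.40 it points at the yellow mark; stops at 0 and 2.45. It starts between 0 and 0.65 and stays where it is left (friction about 0.03 N m).
- lid_handle (a point): Centre of the lid's handle: a black cylinder, 24 mm in diameter, 30 mm long, its axis parallel to the hinge, in the lid's plane on a 12 mm wide stem, 35 mm ahead of the lid's front edge, 192 mm from the hinge axis; 86 mm above the table when shut. Pinched by its two flat ends it can turn between the fingers. Axes turn with the lid; shut: x to the hinge, y along it, z up.
- lid_hinge (a point): Middle of the lid's hinge axis at the back of the lunchbox, 86 mm above the table; y of this frame (fixed to the lunchbox) is the hinge axis. The lid is a white and red slab 150 mm by 198 mm, 12 mm thick, about 0.3 kg.
- lid (a joint): Lid angle in rad: 0 shut and level, growing as the lid swings up and back. The lid's centre of mass lies in its plane, so it balances at 1.571, straight up over the hinge. The hinge is almost without friction: below that the lid falls shut, beyond it falls over backwards to a stop at 2.1.
- mould_mid (a point): Bystander: green hard silicone sandwich mould, an open square tray 110 x 110 x 35 mm, loose; this point is its centre, 17.5 mm above the table.
- holder_mid (a point): Bystander: glass holder, 72 mm in diameter and 90 mm tall, with a bent steel straw standing in it to 190 mm above the table, loose; this point is at the glass's axis, half-way up.
- tong_mid (a point): Bystander: steel serving tong lying flat, 240 mm long and 80 mm wide, 12 mm thick, loose; this point is at its middle.

How it is judged:
By the outcome, as a careful person would: the job done as asked, in the order asked, and still so for the second after the job is handed in, while the arm keeps its last pose, push and grip.
It also fails if it takes over 61 s, if anything falls off the work surface, if the arm or the gripper's body presses on something with over 40 N, if the wrist force passes 120 N, or if a joint passes its speed limit or range.

## Working session

There is one attempt and no reset: what is moved stays moved. The work goes in short steps, Python scripts to look and compute and a shell command to move; the robot and the scene stay as the last step left them, time stands still between calls to the robot, and variables do not carry over. Pictures are saved under pics/ and viewed, and the job is handed in when it is done.

```bash
ls; mkdir -p pics; python3 - <<'E'
from workcell import bot
import cv2
for n in ("side","top","wrist"):
    m=bot.camera_model(n); print(n,m)
    cv2.imwrite(f"pics/{n}0.png",bot.read_camera(n)[:,:,::-1])
print(bot.read_state())
E
```

```text
pics
side {'intrinsics': array([[347.65814887,   0.        , 253.438342  ],
       [  0.        , 347.65814887, 193.07758118],
       [  0.        ,   0.        ,   1.        ]]), 'k1': -0.09028944019152102, 'rvec': array([ 0.63594938, -2.44515691,  1.41307367]), 'tvec': array([0.45712964, 0.214978  , 0.70659175])}
top {'intrinsics': array([[429.36344559,   0.        , 254.22175513],
       [  0.        , 429.36344559, 186.28353649],
       [  0.        ,   0.        ,   1.        ]]), 'k1': 0.030689614146398404, 'rvec': array([ 2.18985044, -2.1315194 ,  0.13963911]), 'tvec': array([-0.00378611,  0.54927188,  1.32028939])}
wrist {'intrinsics': array([[275.79584235,   0.        , 256.28443695],
       [  0.        , 275.79584235, 190.56794611],
       [  0.        ,   0.        ,   1.        ]]), 'k1': -0.01645699682296401, 'rvec': array([-2.26381862,  1.79313257,  0.27993365]), 'tvec': array([-0.67202824, -0.03954922,  0.38046987])}
{'time': 0.15, 'q': array([-1.37588617e+00,  2.64597212e-01,  1.60509972e+00,  1.29711580e-05,
        1.27370983e+00, -3.68931963e-02]), 'joint_vel': array([-1.67973227e-04, -2.49363799e-03, -3.94564844e-03, -6.56457801e-06,
        1.68094649e-04, -1.08808680e-03]), 'joint_torque': array([ 8.96558158e-04, -5.15904236e+01, -3.67958450e+01, -1.15195999e-04,
        7.97855464e-03,  3.17258412e-05]), 'tool_pos': array([ 0.15502124, -0.65667502,  0.40361493]), 'tcp_rot': array([-3.11871885e+00, -3.63086016e-01,  2.05372840e-04]), 'wrist_force': array([-0.19191555,  0.84708544, -0.39494654]), 'torque': array([ 0.02054523,  0.01684946, -0.03934443]), 'width': 0.9958363473512456}
```

View pics/side0.png

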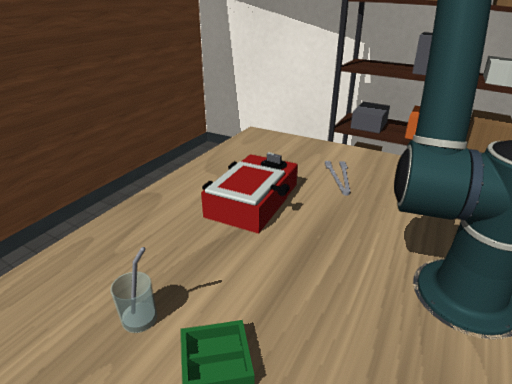

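View pics/top0.png

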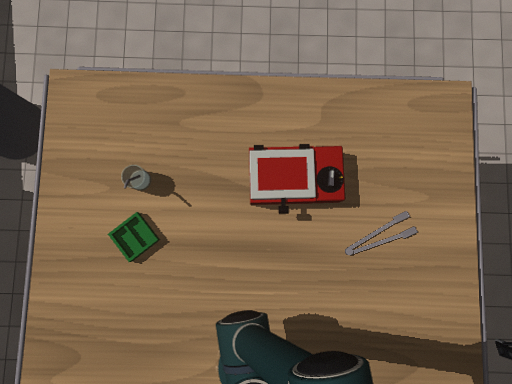

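View pics/wrist0.png

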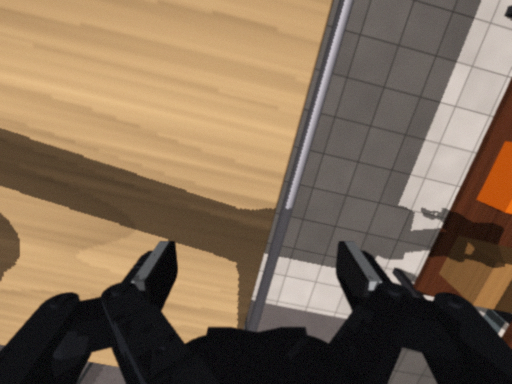

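The top view shows the lunchbox at columns 248–345, rows 145–205. The handle is near (284,206), the dial near (330,179), and the tong at right near (380,235). The holder (135,178) and mould (134,237) are well to the left. Next I'll zoom in and measure.

```bash
cat > h.py <<'E'
import numpy as np, cv2
from scipy.spatial.transform import Rotation as R
from workcell import bot
def ray(m,uv):
    K=m["intrinsics"]; d=np.array([m["k1"],0,0,0,0.])
    p=cv2.undistortPoints(np.array([[uv]],float),K,d)[0,0]
    Rm=R.from_rotvec(m["rvec"]).as_matrix(); o=-Rm.T@m["tvec"]
    return o,Rm.T@np.array([p[0],p[1],1])
def onplane(m,uv,z):
    o,d=ray(m,uv); return o+d*(z-o[2])/d[2]
def proj(m,P):
    return cv2.projectPoints(np.array([P],float),m["rvec"],m["tvec"],m["intrinsics"],np.array([m["k1"],0,0,0,0.]))[0][0,0]
E
python3 - <<'E'
from h import *
m=bot.camera_model("top"); im=cv2.imread("pics/top0.png")
c=im[135:220,235:360]; cv2.imwrite("pics/topz.png",cv2.resize(c,None,fx=6,fy=6,interpolation=cv2.INTER_CUBIC))
hsv=cv2.cvtColor(im,cv2.COLOR_BGR2HSV)
red=((hsv[...,0]<8)|(hsv[...,0]>172))&(hsv[...,1]>150)&(hsv[...,2]>60)
roi=np.zeros_like(red);roi[135:225,235:360]=1
# all non-wood : red + white lid
print("red rect",cv2.minAreaRect(cv2.findNonZero((red&roi).astype(np.uint8))))
yel=(hsv[...,0]>22)&(hsv[...,0]<35)&(hsv[...,1]>170)&(hsv[...,2]>120)&roi
print("yel",np.argwhere(yel)[:,::-1].tolist())
for uv in [(330,179),(284,208)]: print(onplane(m,uv,.09))
s=cv2.imread("pics/side0.png")[145:235,195:305]; cv2.imwrite("pics/sidez.png",cv2.resize(s,None,fx=6,fy=6,interpolation=cv2.INTER_CUBIC))
E
```

```text
red rect ((296.5453186035156, 173.7224884033203), (55.4018669128418, 94.54621124267578), 88.49256896972656)
yel [[341, 177]]
[ 0.57075861 -0.21759235  0.09      ]
[ 0.47897829 -0.07986471  0.09      ]
```

View pics/topz.png

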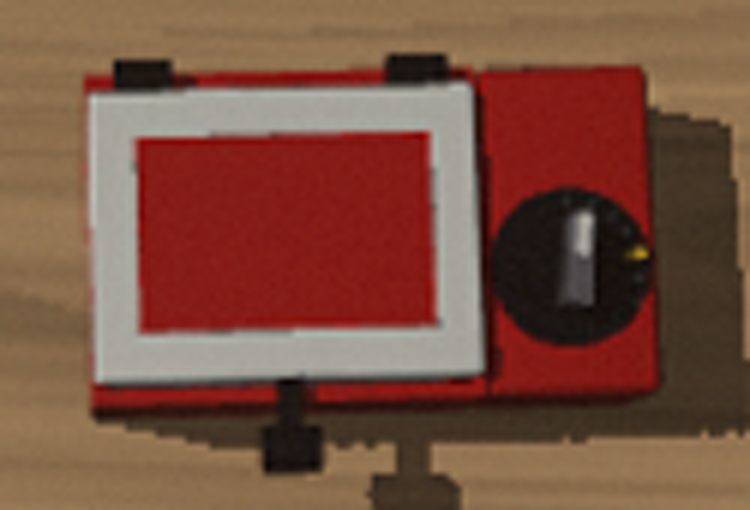

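View pics/sidez.png

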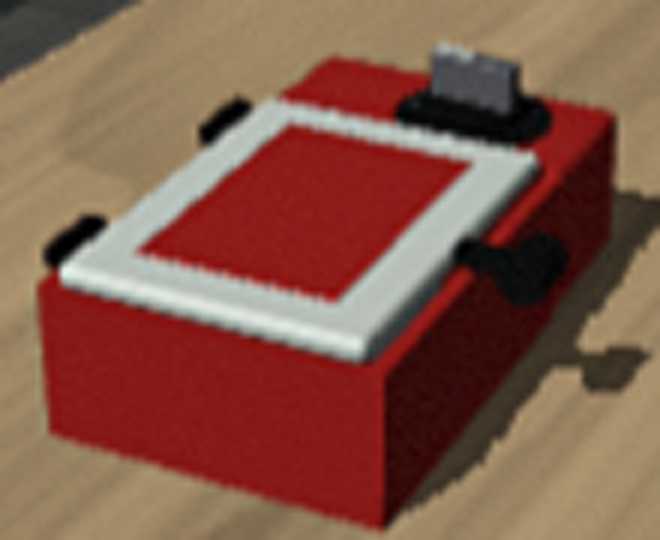

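```bash
python3 - <<'E'
from h import *
m=bot.camera_model("top"); 
f=lambda U,V,z: onplane(m,((U+.5)/6-.5+235,(V+.5)/6-.5+135),z)
def sh(n,pts,z):
    P=[f(u,v,z) for u,v in pts]; print(n,np.round(P,4)[:,:2].tolist())
    for i in range(len(P)):
        d=P[(i+1)%len(P)]-P[i]; print("  len %.4f ang %.2f"%(np.hypot(*d[:2]),np.degrees(np.arctan2(d[1],d[0]))))
    print("  mean",np.mean(P,0))
sh("box",[(85,77),(642,68),(660,392),(93,412)],.08)
sh("lid",[(88,93),(473,83),(486,376),(97,383)],.092)
sh("bar",[(572,210),(597,210),(592,305),(557,305)],.114)
sh("disc",[(492,267),(572,188),(652,267),(572,346)],.09)
sh("hand",[(262,425),(324,425),(324,470),(262,470)],.092)
sh("mark",[(638,254)],.08)
sh("hinge",[(142,73),(417,68)],.09)
print(R.from_rotvec(bot.read_state()["tcp_rot"]).as_matrix().round(3))
E
```

```text
box [[0.6635, 0.0313], [0.6761, -0.2545], [0.5093, -0.2639], [0.4913, 0.0224]]
  len 0.2861 ang -87.47
  len 0.1671 ang -176.77
  len 0.2869 ang 93.60
  len 0.1724 ang 2.95
  mean [ 0.58507957 -0.11618244  0.08      ]
lid [[0.6527, 0.0294], [0.6633, -0.1661], [0.5138, -0.1741], [0.505, 0.0208]]
  len 0.1958 ang -86.89
  len 0.1497 ang -176.94
  len 0.1951 ang 92.60
  len 0.1480 ang 3.35
  mean [ 0.58369292 -0.07253182  0.092     ]
bar [[0.5956, -0.2128], [0.5959, -0.2252], [0.5483, -0.2229], [0.5478, -0.2057]]
  len 0.0124 ang -88.43
  len 0.0477 ang 177.26
  len 0.0173 ang 91.57
  len 0.0483 ang -8.53
  mean [ 0.57191527 -0.21666252  0.114     ]
disc [[0.5694, -0.177], [0.6109, -0.2171], [0.5716, -0.2577], [0.5304, -0.2175]]
  len 0.0578 ang -44.03
  len 0.0565 ang -134.12
  len 0.0576 ang 135.77
  len 0.0563 ang 46.11
  mean [ 0.57057163 -0.21733258  0.09      ]
hand [[0.4861, -0.0623], [0.487, -0.0933], [0.4645, -0.0937], [0.4636, -0.0628]]
  len 0.0310 ang -88.44
  len 0.0225 ang -179.06
  len 0.0310 ang 91.56
  len 0.0225 ang 1.12
  mean [ 0.47529287 -0.07802733  0.092     ]
mark [[0.5796, -0.2527]]
  len 0.0000 ang 0.00
  mean [ 0.57955587 -0.25269408  0.08      ]
hinge [[0.6642, 0.0022], [0.6707, -0.1378]]
  len 0.1402 ang -87.34
  len 0.1402 ang 92.66
  mean [ 0.66749674 -0.06780174  0.09      ]
[[ 0.973  0.23  -0.   ]
 [ 0.23  -0.973  0.002]
 [ 0.    -0.002 -1.   ]]
```

```bash
python3 - <<'E'
from h import *
m=bot.camera_model("wrist"); s=bot.read_state()
T=R.from_rotvec(s["tcp_rot"]).as_matrix(); Rm=R.from_rotvec(m["rvec"]).as_matrix()
print("cam in tool",T.T@(-Rm.T@m["tvec"]-s["tool_pos"]), "axes",(Rm@T).round(3).tolist())
E
python3 -m jog '[[[0,50.6,-33.2,0,0,0,0.2],[0,50.6,-33.2,0,0,0,0.2],[0,50.6,-33.2,0,0,0,0.2],[0,50.6,-33.2,0,0,0,0.2],[0,50.6,-33.2,0,0,0,0.2],[0,50.6,-33.2,0,0,0,0.2],[0,50.6,-33.2,0,0,0,0.2],[0,50.6,-33.2,0,0,0,0.2],[0,50.6,-33.2,0,0,0,0.2],[0,50.6,-33.2,0,0,0,0.2],[0,50.6,-33.2,0,0,0,0.2],[0,50.6,-33.2,0,0,0,0.2]]]'
python3 - <<'E'
from h import *
im=bot.read_camera("wrist"); cv2.imwrite("pics/w1.png",im[:,:,::-1])
E
```

```text
cam in tool [ 0.07692441 -0.0019781   0.02986082] axes [[-0.001, 1.0, -0.001], [-0.953, -0.001, -0.303], [-0.303, 0.0, 0.953]]
time: 1.65
tool_pos: [0.571, -0.2176, 0.4042]
tcp_rot: [3.141, 0.051, -0.002]
wrist_force: [-1.0, 0.0, 0.3]
width: 1.002
```

View pics/w1.png

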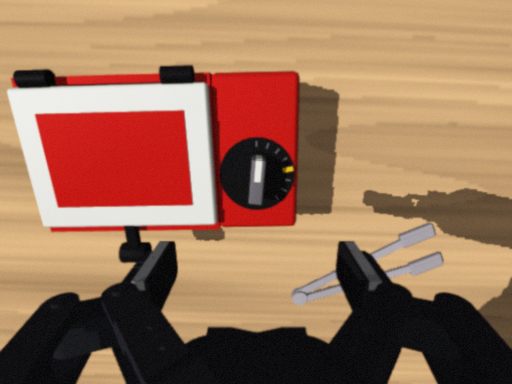

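The wrist view shows the dial near (258,172) with its white end pointing up, the yellow mark at (288,169), and the handle at (134,252).

```bash
python3 - <<'E'
from h import *
im=cv2.imread("pics/w1.png"); m=bot.camera_model("wrist")
hsv=cv2.cvtColor(im,cv2.COLOR_BGR2HSV)
k=np.zeros(im.shape[:2],bool); k[130:215,218:300]=1
yel=(hsv[...,0]>20)&(hsv[...,0]<38)&(hsv[...,1]>150)&(hsv[...,2]>120)&k
yc=np.argwhere(yel)[:,::-1].mean(0); P=onplane(m,yc,.08); print("mark",yc,P,yel.sum())
import numpy as np
crop=im[60:270,100:310]; cv2.imwrite("pics/w1z.png",cv2.resize(crop,(630,630),interpolation=cv2.INTER_CUBIC)[:600])
bar=(hsv[...,1]<60)&(hsv[...,2]>55)&k
n,l,st,c=cv2.connectedComponentsWithStats(bar.astype(np.uint8)); print(st,c)
wh=(hsv[...,1]<60)&(hsv[...,2]>200)&k
print("white",np.argwhere(wh)[:,::-1].mean(0))
E
```

```text
mark [289.06976744 168.81395349] [ 0.57925707 -0.25202931  0.08      ] 43
[[     0      0    512    384 195870]
 [   255    141      3      6     15]
 [   266    143      3      5     12]
 [   275    149      5      5     14]
 [   248    155     18     50    682]
 [   284    158      3      2      5]
 [   286    179      5      2      9]
 [   285    190      1      1      1]] [[255.49243376 191.55099811]
 [255.93333333 143.33333333]
 [267.08333333 145.08333333]
 [276.71428571 150.71428571]
 [256.34017595 179.96920821]
 [284.8        158.4       ]
 [287.77777778 179.55555556]
 [285.         190.        ]]
white [257.73109244 170.85714286]
```

View pics/w1z.png

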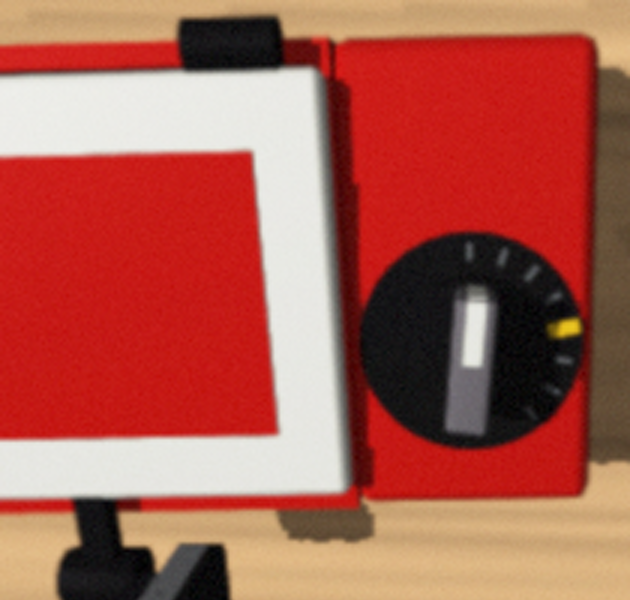

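```bash
python3 - <<'E'
from h import *
m=bot.camera_model("wrist")
f=lambda U,V,z: onplane(m,((U+.5)/3-.5+100,(V+.5)/3-.5+60),z)
def a(n,p,q,z):
    A,B=f(*p,z),f(*q,z);d=A-B; print(n,"mid",((A+B)/2).round(4),"len %.4f ang %.1f"%(np.hypot(*d[:2]),np.degrees(np.arctan2(d[1],d[0]))))
a("bar",(475.5,298),(466.5,433),.114)
a("barL",(457,298),(445,432),.114); a("barR",(494,298),(488,435),.114)
a("white",(475.5,302),(473,366),.114)
a("scale",(472,232),(472,448),.082); a("scaleY",(361,340),(583,340),.082)
a("consR",(597,45),(583,495),.08)
a("mark",(565,328),(565,328),.08)
a("lidR",(322,70),(352,490),.092)
E
```

```text
bar mid [ 0.5728 -0.2167  0.114 ] len 0.0460 ang -1.9
barL mid [ 0.5728 -0.2101  0.114 ] len 0.0457 ang -3.6
barR mid [ 0.5727 -0.2232  0.114 ] len 0.0466 ang -0.2
white mid [ 0.5839 -0.2174  0.114 ] len 0.0212 ang -0.3
scale mid [ 0.5724 -0.2172  0.082 ] len 0.0810 ang 1.8
scaleY mid [ 0.574  -0.2171  0.082 ] len 0.0807 ang 91.7
consR mid [ 0.5939 -0.2588  0.08  ] len 0.1623 ang 2.5
mark mid [ 0.579  -0.2509  0.08  ] len 0.0000 ang 0.0
lidR mid [ 0.5907 -0.1702  0.092 ] len 0.1463 ang 3.0
```

```bash
python3 -m jog '[[[0,0.17,-0.06,5,0,0,0.066],[0,0.17,-0.06,10,0,0,0.066],[0,0.17,-0.06,12,0,0,0.066],[0,0.17,-0.06,13.5,0,0,0.066],[0,0.17,-0.06,13.5,0,0,0.066],[0.5,0.17,-0.06,13.5,0,0,0.066],[1,0.17,-0.06,13.5,0,0,0.066],[1,0.17,-0.06,13.5,0,0,0.066],[1,0.17,-0.06,13.5,0,0,0.066],[1,0.17,-0.06,13.5,0,0,0.066],[1,0.17,-0.06,13.5,0,0,0.066],[1,0.17,-0.06,13.5,0,0,0.066]]]' 30
python3 - <<'E'
from h import *
cv2.imwrite("pics/w2.png",bot.read_camera("wrist")[:,:,::-1]); s=bot.read_state(); print(s["q"].round(3),s["torque"])
E
```

```text
time: 3.2
tool_pos: [0.5732, -0.2174, 0.2704]
tcp_rot: [3.14, -0.054, 0.001]
wrist_force: [-2.8, -3.4, 5.4]
width: 0.155
[-4.030e-01  2.630e-01  1.867e+00 -1.000e-03  1.010e+00  1.202e+00] [-0.48248936  0.25056595  0.05791615]
```

View pics/w2.png

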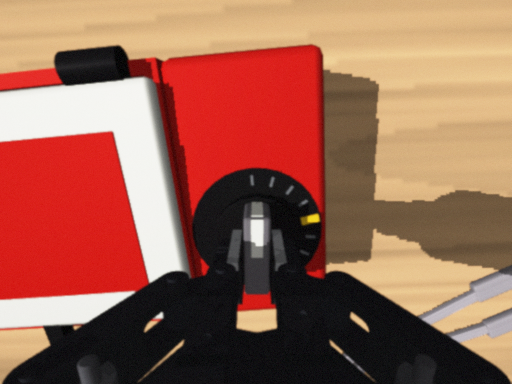

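The bar is gripped at 13 mm, but the remaining turn would end with joint 6 at its limit. I'll let go, rise and regrasp half a turn round.

```bash
python3 -m jog '[[[0,0,0,0,0,0,0],[0,0,0,0,0,0,0],[0,0,0,0,0,0,0],[0,0,0,-5,0,0,0],[0,0,0,-6,0,0,-0.18],[0,0,0,-6,0,0,-0.36],[0,0,0,-6,0,0,-0.54],[0,0,0,-6,0,0,-0.72],[0,0,0,-6,0,0,-0.9],[0,0,0,-6,0,0,-1.08],[0,0,0,-6,0,0,-1.26],[0,0,0,-6,0,0,-1.44]]]'
python3 -m jog '[[[0,0,0,0,0,0,-0.18],[0,0,0,0,0,0,-0.36],[0,0,0,0,0,0,-0.54],[0,0,0,0,0,0,-0.72],[0,0,0,0,0,0,-0.9],[0,0,0,0,0,0,-1.08],[0,0,0,0,0,0,-1.26],[0,0,0,0,0,0,-1.44],[0,0,0,0,0,0,-1.6],[0,0,0,0,0,0,-1.7],[0,0,0,0,0,0,-1.7]]]'
python3 - <<'E'
from h import *
cv2.imwrite("pics/w3.png",bot.read_camera("wrist")[:,:,::-1]); s=bot.read_state(); print(s["q"].round(3),s["wrist_force"])
print(R.from_rotvec(s["tcp_rot"]).as_matrix().round(4).tolist())
E
```

```text
time: 4.75
tool_pos: [0.5729, -0.2167, 0.3293]
tcp_rot: [-2.39, -2.038, -0.0]
wrist_force: [-0.2, 0.4, -0.2]
width: 1.003
time: 6.12
tool_pos: [0.5729, -0.2167, 0.3294]
tcp_rot: [-0.058, -3.141, -0.001]
wrist_force: [0.1, 0.3, 0.9]
width: 1.001
[-0.402  0.204  1.82   0.     1.118 -1.936] [-0.90602052  0.38020289 -0.17551233]
[[-0.9993, 0.0377, -0.0004], [0.0377, 0.9993, 0.0004], [0.0004, 0.0004, -1.0]]
```

View pics/w3.png

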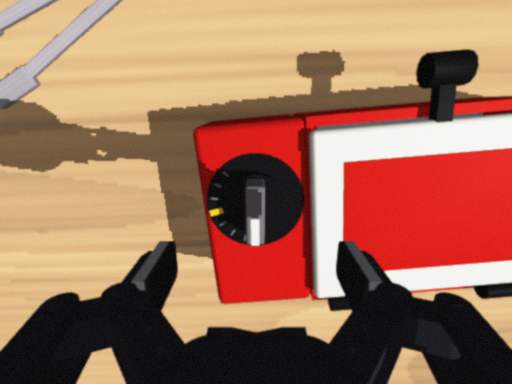

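```bash
python3 -m jog '[[[0,0,0,4,0,0,0],[0,0,0,5.9,0,0,0],[0,0,0,5.9,0,0,0],[1,0,0,5.9,0,0,0],[1,0,0,5.9,0,0,0],[1,0,0,5.9,0,0,0],[1,0,0,5.9,0,0,0],[1,0,0,5.9,0,0,0],[1,0,0,5.9,0,0,0]]]' 35
python3 -m jog '[[[1,0,0,0,0,0,0.13],[1,0,0,0,0,0,0.26],[1,0,0,0,0,0,0.4],[1,0,0,0,0,0,0.54],[1,0,0,0,0,0,0.68],[1,0,0,0,0,0,0.82],[1,0,0,0,0,0,0.96],[1,0,0,0,0,0,1.1],[1,0,0,0,0,0,1.24],[1,0,0,0,0,0,1.327],[1,0,0,0,0,0,1.327],[1,0,0,0,0,0,1.327]]]'
python3 - <<'E'
from h import *
cv2.imwrite("pics/w4.png",bot.read_camera("wrist")[:,:,::-1]); s=bot.read_state(); print(s["q"].round(3),s["torque"])
t=R.from_rotvec(s["tcp_rot"]).as_matrix()[:,0]; print("bar deg",np.degrees(np.arctan2(-t[1],-t[0])))
E
```

```text
time: 7.3
tool_pos: [0.5732, -0.2174, 0.2716]
tcp_rot: [0.056, 3.14, -0.002]
wrist_force: [-2.4, -3.2, 5.2]
width: 0.15
time: 8.8
tool_pos: [0.5734, -0.2172, 0.2715]
tcp_rot: [1.976, 2.44, 0.001]
wrist_force: [1.0, -1.0, 5.4]
width: 0.151
[-0.403  0.262  1.866 -0.     1.012 -0.612] [-0.30523103  0.0597587   0.00805053]
bar deg -77.97816784362416
```

View pics/w4.png

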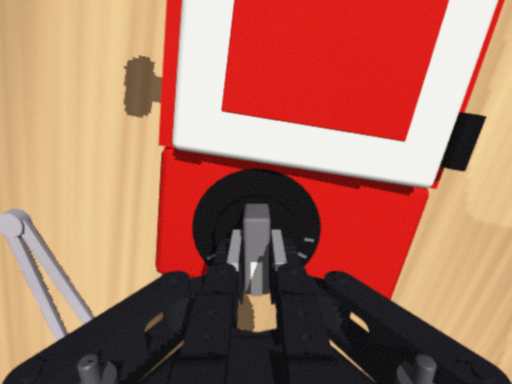

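```bash
python3 -m jog '[[[0,0,0,0,0,0,0],[0,0,0,0,0,0,0],[0,0,0,0,0,0,0],[0,0,0,0,0,0,0],[0,0,0,-4,0,0,0],[0,0,0,-8,0,0,0],[0,0,0,-10,0,0,0],[0,0,0,-10,0,0,0]]]'
python3 - <<'E'
from h import *
s=bot.read_state(); print(s["tcp_rot"],s["tool_pos"])
cv2.imwrite("pics/w5.png",cv2.resize(bot.read_camera("wrist")[:,:,::-1],(768,576),interpolation=cv2.INTER_CUBIC))
E
```

```text
time: 9.85
tool_pos: [0.5735, -0.2171, 0.3725]
tcp_rot: [1.976, 2.437, 0.002]
wrist_force: [-0.8, 0.2, -0.9]
width: 1.002
[1.97646668e+00 2.43744515e+00 1.71522586e-03] [ 0.5734616  -0.2170996   0.37246857]
```

View pics/w5.png

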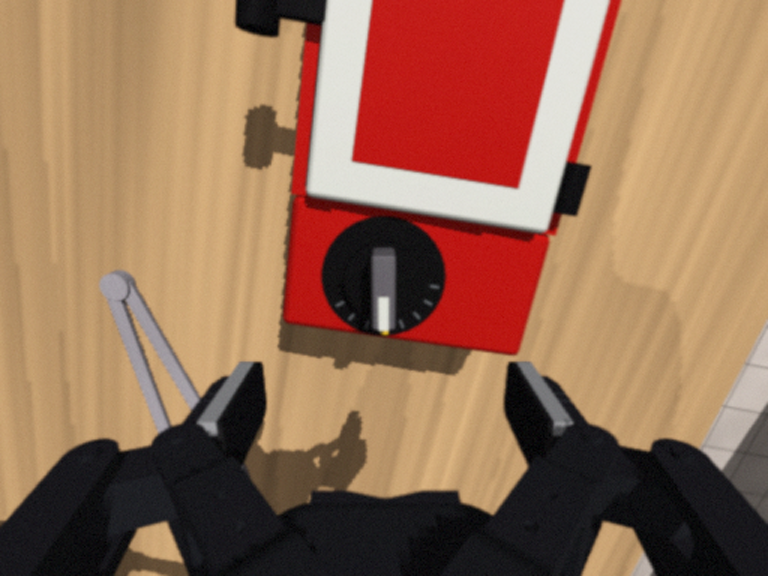

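```bash
python3 -m jog '[[[0,0,0,0,0,0,-0.18],[0,0,0,0,0,0,-0.36],[0,0,0,0,0,0,-0.54],[0,0,0,0,0,0,-0.72],[0,0,0,0,0,0,-0.9],[0,0,0,0,0,0,-1.08],[0,0,0,0,0,0,-1.26],[0,0,0,0,0,0,-1.41],[0,0,0,0,0,0,-1.41]]]'
python3 - <<'E'
from h import *
s=bot.read_state(); print(s["tcp_rot"],s["tool_pos"])
im=bot.read_camera("wrist")[:,:,::-1]
cv2.imwrite("pics/w6.png",im)
cv2.imwrite("pics/w6z.png",cv2.resize(im[:300,180:],None,fx=2.2,fy=2,interpolation=cv2.INTER_CUBIC))
cv2.imwrite("pics/w6d.png",cv2.resize(im[130:250,190:310],(600,600),interpolation=cv2.INTER_CUBIC))
E
```

```text
time: 11.02
tool_pos: [0.5723, -0.2166, 0.368]
tcp_rot: [0.072, -3.137, -0.003]
wrist_force: [0.4, -0.3, 0.3]
width: 0.994
[ 7.15639246e-02 -3.13683324e+00 -2.82900109e-03] [ 0.57225305 -0.21663982  0.36795597]
```

View pics/w6.png

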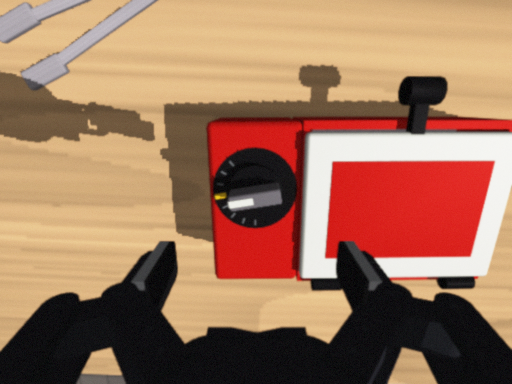

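View pics/w6d.png

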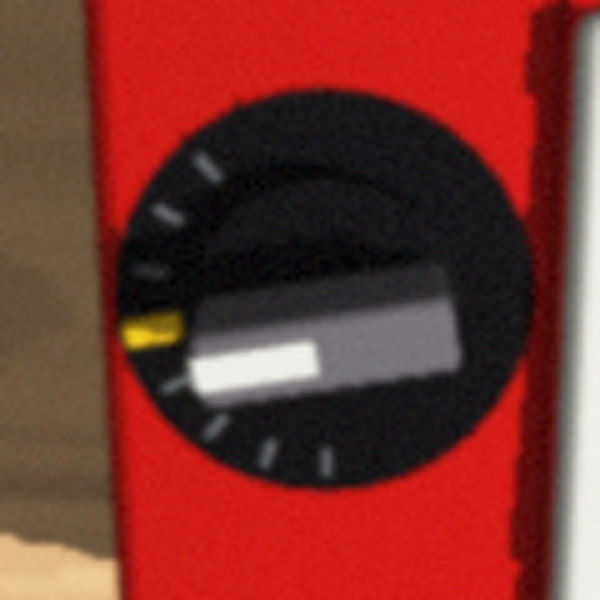

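```bash
python3 - <<'E'
from h import *
m=bot.camera_model("wrist")
f=lambda U,V,z: onplane(m,((U+.5)/5-.5+190,(V+.5)/5-.5+130),z)
def ang(d): return np.degrees(np.arctan2(d[1],d[0]))
C=np.mean([f(117,289,.082),f(534,289,.082),f(325,88,.082),f(325,490,.082)],0); print("scaleC",C)
for n,p in dict(mark=(152,331),t0=(327,462),t1=(267,453),t2=(216,428),t3=(176,382),t5=(150,271),t6=(168,214),t7=(208,166)).items():
    P=f(*p,.082 if n!="mark" else .081); print(n,P.round(4),ang(P-C),np.hypot(*(P-C)[:2]))
c=[f(*p,.114) for p in [(190,354),(450,299),(462,362),(203,407)]]
print("bar c",np.mean(c,0),"edges",ang(c[0]-c[1]),ang(c[3]-c[2]),"white",ang(f(193,379,.114)-f(318,358,.114)), np.linalg.norm(c[0]-c[1]),np.linalg.norm(c[1]-c[2]))
g=lambda u,v,z: onplane(m,(u,v),z)
L=[g(306,131,.092),g(300,277,.092),g(488,277,.092)]
print("lid edges",ang(L[1]-L[0]),ang(L[1]-L[2])+90)
print("box edge",ang(g(217,278,.08)-g(209,122,.08)))
print("handle top", g(399,92,.086),g(447,90,.086), g(423,90,.086))
E
```

```text
scaleC [ 0.57212927 -0.21624235  0.082     ]
mark [ 0.5816 -0.25    0.081 ] -74.32986610534785 0.035101094054407186
t0 [ 0.6077 -0.2144  0.082 ] 2.9482297501567536 0.0356501840666725
t1 [ 0.6063 -0.2266  0.082 ] -16.876117476289636 0.03568584010789094
t2 [ 0.6013 -0.237   0.082 ] -35.450226219993965 0.035776932502232496
t3 [ 0.5918 -0.2451  0.082 ] -55.785891029522176 0.03490757003485726
t5 [ 0.569  -0.2504  0.082 ] -95.2065343812136 0.034250377091030265
t6 [ 0.5575 -0.247   0.082 ] -115.4334535801865 0.03400590696858211
t7 [ 0.5479 -0.2395  0.082 ] -136.26166041818428 0.03358269238034974
bar c [ 0.57360811 -0.21597898  0.114     ] edges -74.97848203430637 -77.02688490580083 white -77.42883631788231 0.04577002479351805 0.011662242965524377
lid edges 3.197632858343473 2.093315724504805
box edge 2.5503697793784266
handle top [ 0.47803708 -0.09456312  0.086     ] [ 0.47428059 -0.05272727  0.086     ] [ 0.47535812 -0.07385628  0.086     ]
```

The ticks sit every 0.35 rad. The box yaw comes out at about 2.9°, the mark direction at about −77°, and the pointer at −77.4° to −78°, so the dial is on the mark and released. Next I'll hover over the handle.

```bash
python3 -m jog '[[[0,3,4.7,0,0,0,0],[0,6,9.5,0,0,0,0],[0,9.1,14.3,0,0,0,0],[0,9.1,14.3,0,0,0,0],[0,9.1,14.3,0,0,0,0],[0,9.1,14.3,0,0,0,0]]]'
python3 - <<'E'
from h import *
s=bot.read_state(); print(s["tcp_rot"],s["tool_pos"],s["q"].round(2))
im=bot.read_camera("wrist")[:,:,::-1]
cv2.imwrite("pics/w7.png",im)
E
```

```text
time: 11.82
tool_pos: [0.476, -0.0792, 0.3708]
tcp_rot: [-0.072, 3.14, -0.001]
wrist_force: [0.4, -0.7, -0.4]
width: 1.003
[-7.16886704e-02  3.14033604e+00 -5.94060489e-04] [ 0.47604845 -0.07917452  0.37076598] [-0.22 -0.08  2.04 -0.    1.18 -1.83]
```

View pics/w7.png

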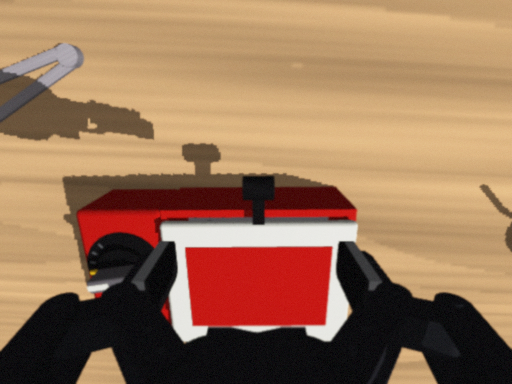

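```bash
python3 - <<'E'
from h import *
im=cv2.imread("pics/w7.png"); m=bot.camera_model("wrist")
g=cv2.cvtColor(im,cv2.COLOR_BGR2GRAY)
for r in (180,184,188,192,196,205,212): 
    c=np.where(g[r,225:295]<32)[0]+225; print(r,c.min() if len(c) else None,c.max() if len(c) else None)
for c in (247,250,268,271):
    r=np.where(g[165:215,c]<32)[0]+165; print(c,r.min(),r.max())
print(onplane(m,(258.5,187.5),.086),onplane(m,(243,187.5),.086),onplane(m,(274,187.5),.086))
ang=lambda d:np.degrees(np.arctan2(d[1],d[0]))
A=onplane(m,(162,226),.092);B=onplane(m,(355,224),.092);print(A,B,ang(B-A)-90)
E
```

```text
180 243 273
184 243 273
188 228 294
192 225 294
196 225 294
205 225 294
212 252 263
247 177 209
250 177 214
268 176 208
271 176 208
[ 0.47534358 -0.07560847  0.086     ] [ 0.47601451 -0.09056998  0.086     ] [ 0.47467237 -0.0606479   0.086     ]
[ 0.51758189 -0.16926643  0.092     ] [0.50685755 0.02116504 0.092     ] 3.2232629628213516
```

```bash
python3 -m jog '[[[0,0.06,0.27,4,0,0,0],[0,0.06,0.27,8,0,0,0],[0,0.06,0.27,11,0,0,0],[0,0.06,0.27,13,0,0,0],[0,0.06,0.27,13,0,0,0],[1,0.06,0.27,13,0,0,0],[1,0.06,0.27,13,0,0,0],[1,0.06,0.27,13,0,0,0],[1,0.06,0.27,13,0,0,0],[1,0.06,0.27,13,0,0,0],[1,0.06,0.27,13,0,0,0]]]' 25
python3 - <<'E'
from h import *
s=bot.read_state(); print(s["torque"],s["q"].round(2))
cv2.imwrite("pics/w8.png",bot.read_camera("wrist")[:,:,::-1])
im=bot.read_camera("side")[:,:,::-1]
cv2.imwrite("pics/s8.png",cv2.resize(im[90:250,170:370],(750,600),interpolation=cv2.INTER_CUBIC))
E
```

```text
time: 13.25
tool_pos: [0.4752, -0.077, 0.2421]
tcp_rot: [-0.076, 3.139, -0.006]
wrist_force: [-1.1, -6.6, 2.5]
width: 0.347
[-0.95060446  0.21254007  0.06517644] [-0.21  0.06  2.16 -0.    0.91 -1.83]
```

View pics/w8.png

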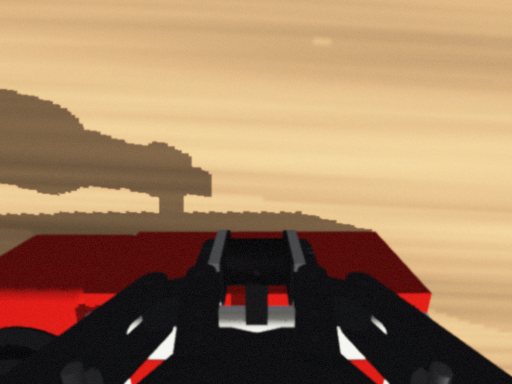

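View pics/s8.png

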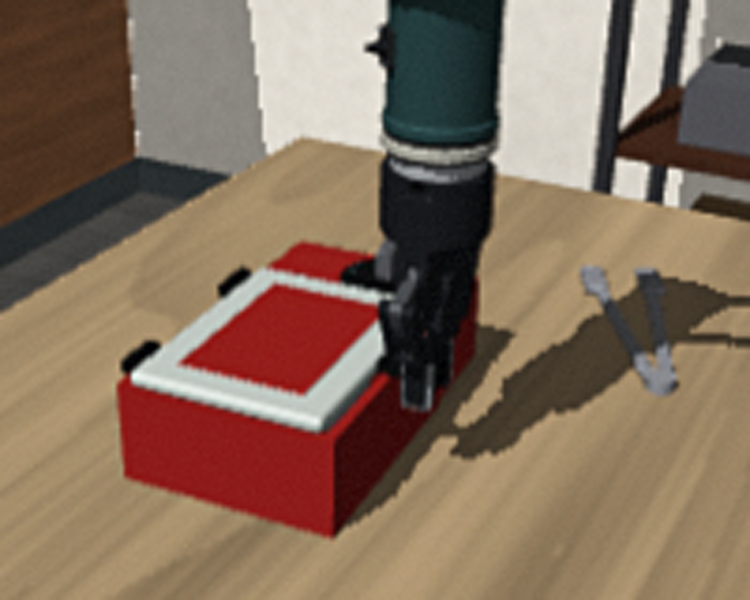

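Gripped by both flat ends (29.5 mm opening). Now I'll swing the first half of the arc, slowly.

```bash
python3 -m jog '[[[1,-0.01,0,-0.67,0,0,0],[1,-0.07,0,-1.67,0,0,0],[1,-0.19,0,-2.67,0,0,0],[1,-0.42,0,-3.99,0,0,0],[1,-0.74,0,-5.29,0,0,0],[1,-1.16,0,-6.57,0,0,0],[1,-1.66,0,-7.81,0,0,0],[1,-2.25,0,-9.01,0,0,0],[1,-2.92,0,-10.17,0,0,0],[1,-3.67,0,-11.29,0,0,0],[1,-4.16,0,-11.93,0,0,0],[1,-4.49,0,-12.34,0,0,0]]]'
python3 - <<'E'
from h import *
s=bot.read_state(); print(s["torque"],s["q"].round(2))
im=bot.read_camera("side")[:,:,::-1]
cv2.imwrite("pics/s9.png",cv2.resize(im[90:250,170:370],(750,600),interpolation=cv2.INTER_CUBIC))
E
```

```text
time: 14.85
tool_pos: [0.5194, -0.0747, 0.3644]
tcp_rot: [0.075, -3.141, 0.006]
wrist_force: [0.8, -7.2, -3.0]
width: 0.344
[-0.89770604  0.14675134  0.13381156] [-0.19  0.01  1.97 -0.    1.16 -1.81]
```

View pics/s9.png

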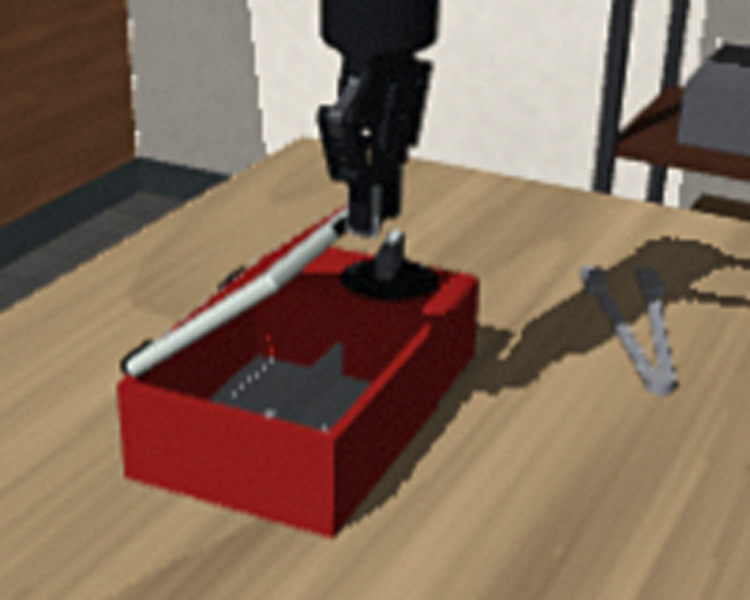

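```bash
python3 -m jog '[[[1,-0.4,0,-0.5,0,0,0],[1,-0.9,0,-1.0,0,0,0],[1,-1.86,0,-1.93,0,0,0],[1,-2.89,0,-2.79,0,0,0],[1,-3.97,0,-3.58,0,0,0],[1,-5.11,0,-4.29,0,0,0],[1,-6.29,0,-4.92,0,0,0],[1,-7.52,0,-5.46,0,0,0],[1,-8.78,0,-5.92,0,0,0],[1,-9.74,0,-6.21,0,0,0],[1,-10.4,0,-6.38,0,0,0],[1,-10.72,0,-6.44,0,0,0]]]'
python3 - <<'E'
from h import *
s=bot.read_state(); print(s["torque"],s["q"].round(2))
im=bot.read_camera("side")[:,:,::-1]
cv2.imwrite("pics/s10.png",cv2.resize(im[90:250,170:370],(750,600),interpolation=cv2.INTER_CUBIC))
E
```

```text
time: 16.4
tool_pos: [0.6266, -0.0694, 0.4293]
tcp_rot: [0.074, -3.141, 0.004]
wrist_force: [-2.8, -5.5, 2.5]
width: 0.344
[-0.70781234  0.57516042  0.05069089] [-0.15  0.17  1.68 -0.    1.3  -1.77]
```

View pics/s10.png

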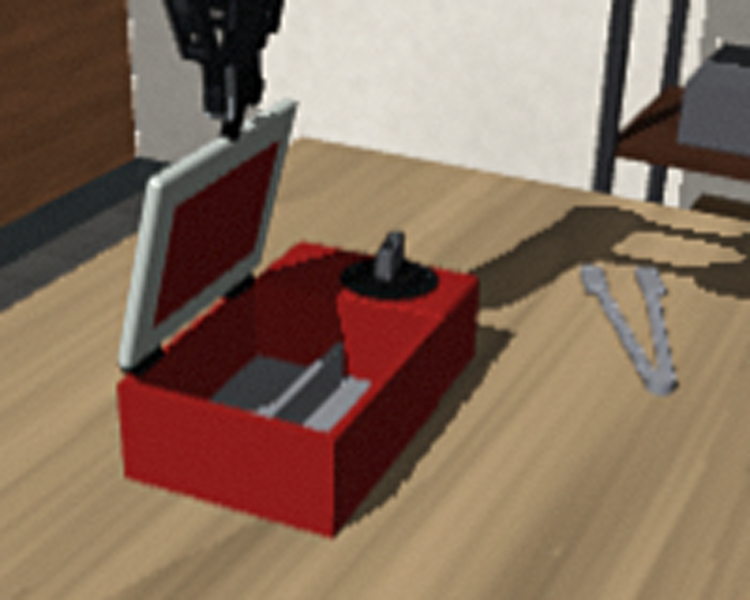

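```bash
cat > side.py <<'E'
from h import *
def edge(pts,x0=170,y0=90,k=3.75):
    m=bot.camera_model("side"); yaw=np.radians(2.9)
    ex=np.array([np.cos(yaw),np.sin(yaw),0]); n=np.array([-ex[1],ex[0],0])
    p0=np.array([0.5837,-0.0725,0])+n*0.099   # lid left side face
    out=[]
    for U,V in pts:
        o,d=ray(m,((U+.5)/k-.5+x0,(V+.5)/k-.5+y0)); P=o+d*(n@(p0-o))/(n@d); out.append([(P-p0)@ex+0.5837,P[2]])
    a,b=np.array(out); d=b-a; print(np.round(out,4).tolist(),"len %.4f ang %.1f"%(np.hypot(*d),np.degrees(np.arctan2(d[1],-d[0]))))
E
python3 - <<'E'
from side import *
edge([(122,358),(150,183)]); edge([(135,365),(162,186)])
im=cv2.imread("pics/s10.png"); cv2.imwrite("pics/s10z.png",cv2.resize(im[160:400,80:320],(600,600)))
E
```

```text
[[0.665, 0.1001], [0.6329, 0.2353]] len 0.1390 ang 76.7
[[0.6544, 0.0971], [0.6239, 0.2348]] len 0.1410 ang 77.5
```

View pics/s10z.png

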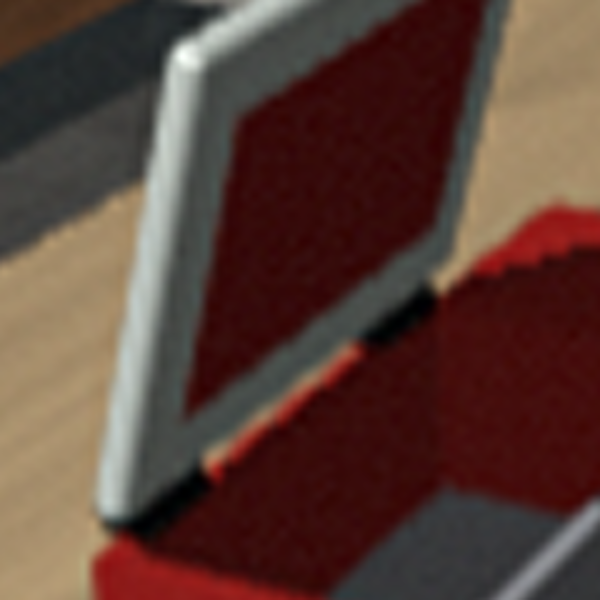

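The side view gives about 77°, and the kinematics give 78°. I'll finish the arc gently to 90°.

```bash
python3 -m jog '[[[1,-0.5,0,-0.1,0,0,0],[1,-1.32,0,-0.23,0,0,0],[1,-2.0,0,-0.31,0,0,0],[1,-2.6,0,-0.37,0,0,0],[1,-3.1,0,-0.4,0,0,0],[1,-3.5,0,-0.42,0,0,0],[1,-3.8,0,-0.42,0,0,0],[1,-4.0,0,-0.42,0,0,0],[1,-4.0,0,-0.42,0,0,0],[1,-4.0,0,-0.42,0,0,0]]]'
python3 - <<'E'
from h import *
s=bot.read_state(); print(s["torque"],s["q"].round(2))
im=bot.read_camera("side")[:,:,::-1]; c=cv2.resize(im[90:250,170:370],(750,600),interpolation=cv2.INTER_CUBIC)
cv2.imwrite("pics/s11.png",c); cv2.imwrite("pics/s11z.png",cv2.resize(c[160:400,60:300],(600,600)))
t=bot.read_camera("top")[:,:,::-1]; cv2.imwrite("pics/t11.png",cv2.resize(t[90:290,90:430],None,fx=2.3,fy=2.3,interpolation=cv2.INTER_CUBIC))
cv2.imwrite("pics/t11d.png",cv2.resize(t[155:205,305:355],(600,600),interpolation=cv2.INTER_CUBIC))
E
```

```text
time: 17.7
tool_pos: [0.6666, -0.0674, 0.4336]
tcp_rot: [-0.074, 3.14, -0.003]
wrist_force: [-1.0, -5.1, 3.1]
width: 0.345
[-0.71237482  0.38920984  0.01431265] [-0.14  0.24  1.58 -0.    1.32 -1.75]
```

View pics/s11.png

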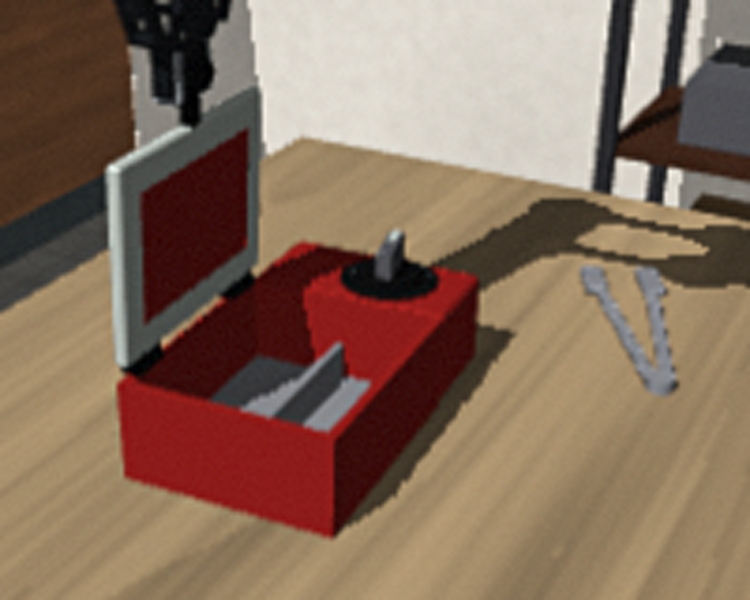

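View pics/s11z.png

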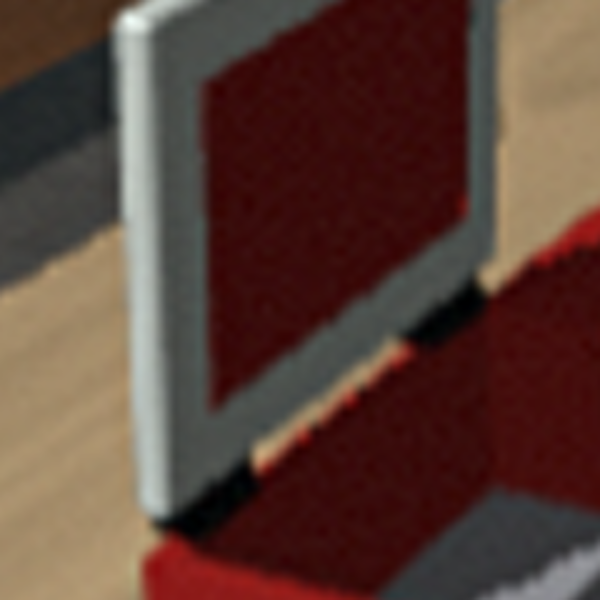

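View pics/t11.png

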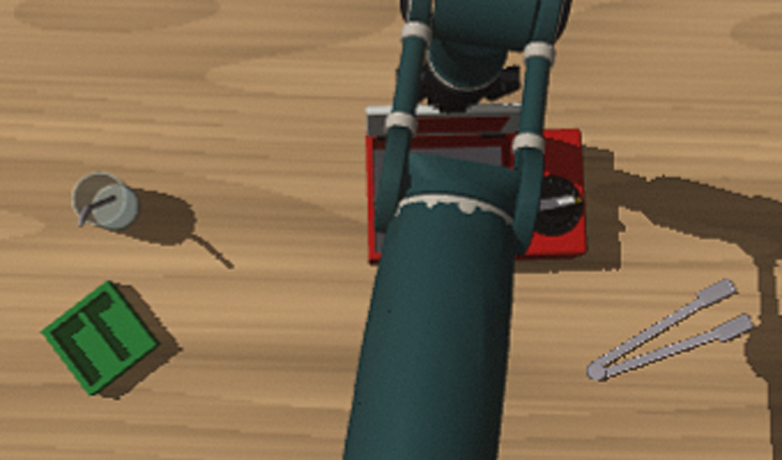

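View pics/t11d.png

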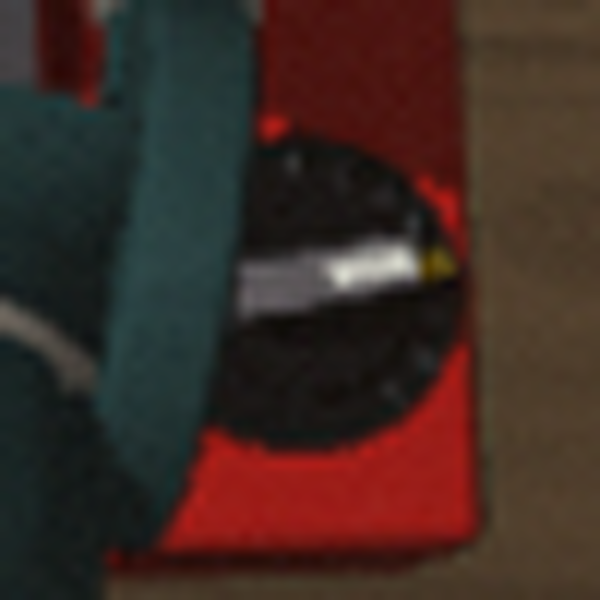

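The dial's white line points at the yellow mark, (372,265) to (438,262) in the zoomed top view. The mould, holder and tong haven't moved. Next I'll check the lid angle.

```bash
python3 - <<'E'
from side import *
q=lambda u,v:(60+.4*u,160+.4*v)
edge([q(140,490),q(117,35)]); edge([q(173,500),q(161,35)]); 
s=bot.read_state(); print(s["joint_vel"].round(4),s["wrist_force"],s["tool_pos"])
E
```

```text
[[0.67, 0.1005], [0.666, 0.2359]] len 0.1355 ang 88.3
[[0.659, 0.1], [0.6522, 0.2382]] len 0.1384 ang 87.2
[ 0.0009 -0.0007 -0.0002 -0.0009  0.0005  0.0013] [-1.11454947 -4.93791193  2.55242663] [ 0.6665455  -0.06740057  0.43363301]
```

```bash
python3 - <<'E'
from side import *
im=cv2.imread("pics/s11.png"); cv2.imwrite("pics/s11b.png",cv2.resize(im[350:550,100:350],None,fx=3,fy=3,interpolation=cv2.INTER_CUBIC))
edge([(126,478),(119,384)]); edge([(333,533),(332,432)])
E
```

```text
[[0.6699, -0.0023], [0.6693, 0.078]] len 0.0803 ang 89.6
[[0.5006, 0.0033], [0.5024, 0.0846]] len 0.0813 ang 91.3
```

View pics/s11b.png

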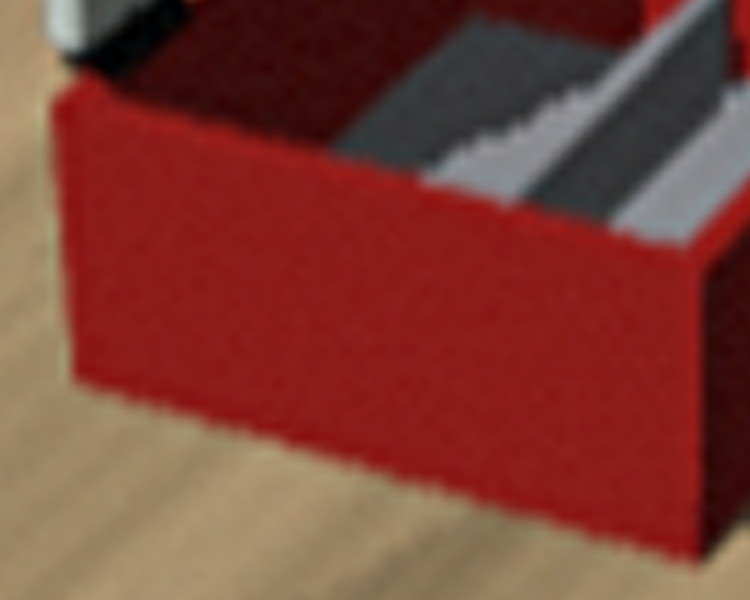

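The side view reads about 88° and the kinematics about 90°. I'll split the difference with a 2 mm nudge, then settle and hand in.

```bash
python3 -m jog '[[[1,-0.1,0,0,0,0,0],[1,-0.2,0,0,0,0,0],[1,-0.2,0,0,0,0,0],[1,-0.2,0,0,0,0,0],[1,-0.2,0,0,0,0,0],[1,-0.2,0,0,0,0,0],[1,-0.2,0,0,0,0,0],[1,-0.2,0,0,0,0,0]]]'
python3 - <<'E'
from h import *
im=bot.read_camera("side")[:,:,::-1]; c=cv2.resize(im[90:250,170:370],(750,600),interpolation=cv2.INTER_CUBIC)
cv2.imwrite("pics/s12z.png",cv2.resize(c[80:400,60:300],(450,600)))
E
```

```text
time: 18.8
tool_pos: [0.6685, -0.0673, 0.4337]
tcp_rot: [-0.074, 3.14, -0.003]
wrist_force: [-2.1, -5.8, 2.9]
width: 0.346
```

View pics/s12z.png

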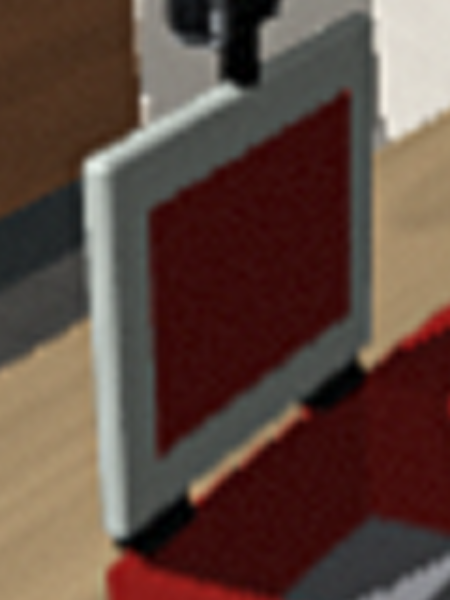

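The lid stands upright, with its left edge running from (90,170) to (110,535), and the gripper still holds the handle at (240,75).

```bash
python3 - <<'E'
from side import *
q=lambda u,v:(60+u*240/450,80+v*320/600)
edge([q(107,525),q(86,175)]); edge([q(131,530),q(116,178)])
print(bot.finish_job())
E
```

```text
[[0.6693, 0.0974], [0.6667, 0.2362]] len 0.1388 ang 88.9
[[0.6586, 0.0979], [0.6542, 0.2372]] len 0.1394 ang 88.2
the job is handed in; nothing more can be done
None
```

I turned the dial clockwise to the yellow mark and let go of it. I then swung the lid up slowly by its handle to upright and handed the job in at about 19 s of the 61 s allowed, with the handle still gripped.

- **Dial:** when I released it, the wrist view put the pointer at about −77.4° to −78°. The mark should be near −77.3° from the box's yaw and the tick spacing. Direct readings of the mark ranged from −74° to −79°, depending on the view. A top view taken with the lid up still showed the white line on the mark.
- **First grasp:** my first grip on the dial would have run joint 6 to its limit. I released it without turning and regrasped half a turn round.
- **Lid:** two checks of the final angle disagree slightly. The side camera reads about 88.5°, and the arm's position against the estimated hinge gives about 90.5°. I nudged the handle 2 mm at the end to split the difference, so it should be within about 1.5° of balance.
- **Grip and forces:** the gripper opening stayed at about 29 mm on the 30 mm handle. The wrist force readings taken after each move stayed under about 10 N.
- **Bystanders:** the mould, holder and tong looked unmoved in the late top view.

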